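# Put the finished pot away in the drawer

### The arm

A 6-joint arm with a two-finger parallel gripper is mounted at the origin on the work surface. World frame = base frame: x ahead of the robot, y to its left, z up, the work surface at z = 0. Lengths are in m, angles in rad, forces in N, time in s.
With the tool pointing down it reaches from about 0.35 to 0.975 m from the base axis. Payload 4.9 kg.
Tool frame: the origin (TCP) lies at the centre of the arm's flange, where the gripper is bolted on; the fingertips stand 173 mm ahead of it and the grasp point (between the pads) lies 155 mm ahead of it; z points along the fingers, y is the direction in which the jaws open and shut (so a half turn about z gives the same grasp; the last joint's range is limited). The gripper opens to 85 mm and grips with 20 to 120 N. Pads are 22 mm wide; open, the fingers measure 114 mm over their backs; the gripper's body (76 mm by 85 mm) begins 54 mm behind the grasp point. The pads swing forward as they close: fully open they stand 13 mm farther back than shut.
Start: joints at [-1.398, 0.053, 1.613, -0, 1.476, -0.119], TCP at [0.18, -0.599, 0.405] pointing down, gripper open.
Joint ranges: [-3.01, 3.01], [-1.01, 2.22], [0.06, 2.58], [-1.02, 4.17], [0.09, 2.62], [-3.14, 3.14]. Speed limits (rad/s): [2.57, 2.57, 3.14, 3.14, 3.14, 3.14].

### API

Orientations are given as a unit quaternion [x, y, z, w].
In Python, from rig import read_state, read_camera, calibration, sign_off gives the robot as it stands. The module is installed in compiled form; this text tells all that it offers.
- The arm moves only by the tool apply_moves, never from a script. Its argument "plan" is a list that holds one entry, the list of rows, each a list of 5 numbers: the shift along the tool's x, y, z in cm, then the turn about the tool's z in rad, then the opening, from 0 (shut) to 1 (fully open). A call has exactly 8 rows; each row is the pose to reach, as a shift and turn from the pose commanded when the call began, along the tool's axes at that moment; what a row does not reach only later rows make up. A row lasts 1/10 s, in which the tool goes at most 50 mm and 8.59 degrees, less where a joint would pass 70% of its speed; a pose out of reach is approached as far as the arm can. A call with a gripper value outside its range is refused whole. The fingers move at their own pace and stop on an object; "force" is the grip in N (left out, the last holds). Time passes only in rows, so rows that repeat a pose let the fingers close, or fill a call up. It gives the time, the measured TCP pose, the force and the opening at its end, in the units of the state.
- read_state(): the state, without advancing time (a new reading comes with each control period).
- read_camera(name): name is "scene" or "top" or "wrist"; returns the picture (400x640x3 uint8, red, green, blue); there is no depth.
- calibration(name): a dict with "camera_matrix" (3x3 intrinsics, pixels), "distortion" ([k1, k2, p1, p2, k3] as OpenCV has them; the pictures are not rectified), "xyz" and "rotation" of the camera in the world. Camera axes: x right, y up, looking along -z (the intrinsics and any distortion apply to the point x, -y, -z); pixel columns grow to the right and rows downward; lengths in m; the calibration is good to about 2 mm. A picture is of the moment at which its call begins: read the wrist's pose just before it. calibration takes no time and is no camera call; for the wrist camera it gives the pose at the moment of the call.
- sign_off(): hands the job in, once; it reports no verdict.
The state is a dict: "clock": time; "qpos": joint angles; "joint_vel": joint speeds; "joint_torque": joint torques, N m; "tool_pos": TCP position; "orientation": TCP orientation; "wrist_force": force on the tool from outside, world axes, zero at the start; "torque": the same for the moment, N m; "finger_gap": opening from 0.0 (shut) to 1.0 (fully open).
Only numpy, scipy, OpenCV 4.12 (cv2) and the standard library are available. Lean on these libraries where they do the work, as an engineer would, in place of code of your own. Each camera call takes 0.05 s, during which the arm holds its last target. There are 200 camera calls.

### The job

Pull open the bench drawer that has the bar handle, take the small rectangular pot from the round stand and set it down gently on the drawer floor beside the round pot, upright on its feet, then push the drawer fully shut. Keep the round pot standing, leave the drawer with the knob shut, and do not move the big pot or the spatula.

Things in the scene. Friction and masses are not known exactly. Their poses are not given: they have to be found in the camera images.
- bar_unit_drawer0 (a joint): Slide of the drawer with the bar handle, in m: 0 fully shut, grows as it is pulled out, stops at 0.165. It starts 0 to 0.012 open. Light: about 1 N of friction (and about 4 N per m/s), no spring, no latch, stays where left.
- bar_unit_drawer0_handle (a point): Middle of the steel bar handle of the drawer to be opened: a level bar 11 mm thick, 120 mm long along this point's y, its centre 35 mm out from the flat drawer front (29 mm free behind the bar), 82 mm above the bench and 38 mm below the unit's top. The point's x points level into the unit; the drawer opens towards -x. The drawer front's top edge is 25 mm above the bar.
- bar_unit: Fixed grey drawer unit, 240 mm deep (x), 280 wide (y), 120 high, one drawer with a bar handle on its front, which faces -x, towards the robot. Origin at the centre of its underside. The knob unit beside it is equal but for its round knob; which one is on the left varies.
- drawer_floor (a point): On the inner floor of that drawer, at the inner face of its front wall, mid width; moves with it. x points level into the unit, y left, z up. Floor: x 0 to 195, y -120 to 120 mm; walls 76 high, front panel 86. Opened by q, it is uncovered from x = 0 to q - 6 mm; behind that is the unit, top 98 mm above the floor. The round pot stands in the half with negative y; the other half is empty.
- pot: Small brown fired-clay rectangular pot on four corner feet, open at the top, 90 mm long (x), 50 mm wide (y), 50 mm high; straight sides, with an upright rim band in the top 16 mm that stands 2 mm proud and is the 50 mm width; walls 5 to 7 mm. About 0.16 to 0.3 kg. Origin at the centre of its underside, z up. It starts on the round stand.
- stand: Fixed round steel stand, disc 150 mm across, its top 50 mm above the bench, in front of the knob drawer unit. Origin at the centre of its foot on the bench, z up.
- round_pot: Round brown clay pot, 64 mm across, 45 mm high, open at the top, loose, standing in the drawer with the bar handle (in its right half, hidden until the drawer is open). Origin at the centre of its underside, z up.
- knob_unit_drawer0 (a joint): Slide of the other drawer, in the equal unit beside the first, with a round knob in place of the bar, in m: 0 shut, grows as it opens. Starts at 0; leave it shut.
- big_pot: Big rectangular clay pot, 200 by 120 by 80 mm, loose on the bench at the robot's right. Origin at the centre of its underside. Bystander.
- spatula: Spatula lying loose on the bench at the robot's left, along its x, handle to -x. Bystander.
There are look-alikes about, which are no part of the job. What is shaped like the pot but red or white is not meant.

How it is judged:
By the outcome, as a careful person would: the job done as asked, in the order asked, and still so for the second after the job is handed in, with the robot touching nothing.
It also fails if it takes over 69 s, if anything falls off the work surface, if the arm or the gripper's body presses on something with over 40 N, if the wrist force passes 120 N, or if a joint passes its speed limit or range.

## Working session

There is one attempt and no reset: what is moved stays moved. The work goes in short steps, Python scripts to look and compute and a tool call to move; the robot and the scene stay as the last step left them, time stands still between calls to the robot, and variables do not carry over. Pictures are saved under pics/ and viewed, about 8 in all and at most 12, crops included, and the job is handed in when it is done.

Besides the shell and the picture viewer there is one more tool, called after "Call:" as name(argument=value, ...) on one line, values as JSON. apply_moves: Moves the arm, as the interface text tells. Its arguments: {"type":"object","properties":{"plan":{"type":"array","items":{"type":"array","items":{"type":"array","items":{"type":"number"}}}},"force":{"type":"number"}},"required":["plan"]}

```bash
mkdir -p pics; python3 - <<'E'
from rig import *
import cv2,json
s=read_state();print({k:(v if not hasattr(v,'tolist') else v.tolist()) for k,v in s.items()})
for n in("scene","top","wrist"):
    im=read_camera(n);cv2.imwrite(f"pics/{n}0.png",im[:,:,::-1]);c=calibration(n);print(n,c)
E
```

```text
{'clock': 0.0, 'qpos': [-1.398001692470218, 0.05336358248352654, 1.6143158316481019, -2.4470656919512922e-05, 1.4759833099614652, -0.11902073321773106], 'joint_vel': [0.0006113132019744976, 0.0021950270015333962, 0.002434390967730476, 0.0009060211325713153, 0.0013775793554675385, 3.493174976085545e-05], 'joint_torque': [-0.0010576632485026494, -39.368884563446045, -37.017624378204346, -0.0001625841196073452, 0.007063495722832158, -1.8609314622608508e-06], 'tool_pos': [0.17974550882651438, -0.5983117205799352, 0.4034454323986306], 'orientation': [0.9893736445603856, 0.14539160912301075, -4.000035129159989e-05, -0.0010343335504094293], 'wrist_force': [-0.35274966458334345, 0.08072523375595812, 0.049457667118167424], 'torque': [-0.01689237748803355, -0.025553603144954546, -0.055216898086824014], 'finger_gap': 1.0034577406020884}
scene {'camera_matrix': array([[518.34655855,   0.        , 322.03757448],
       [  0.        , 518.34655855, 204.94407698],
       [  0.        ,   0.        ,   1.        ]]), 'distortion': array([0.03314771, 0.        , 0.        , 0.        , 0.        ]), 
[... 208 characters left out ...]
      , 383.84966285, 199.80647029],
       [  0.        ,   0.        ,   1.        ]]), 'distortion': array([-0.01621429,  0.        ,  0.        ,  0.        ,  0.        ]), 'xyz': array([ 0.34171461, -0.07812553,  1.21402123]), 'rotation': array([-0.08073002,  0.07861663,  0.71034696, -0.69477283])}
wrist {'camera_matrix': array([[358.92008192,   0.        , 313.07183722],
       [  0.        , 358.92008192, 196.86823033],
       [  0.        ,   0.        ,   1.        ]]), 'distortion': array([-0.05095192,  0.        ,  0.        ,  0.        ,  0.        ]), 'xyz': array([ 0.24515241, -0.57810466,  0.37271076]), 'rotation': array([-0.1086714 ,  0.08149908, -0.59088291,  0.79523947])}
```

```bash
python3 - <<'E'
import cv2,numpy as np
a=cv2.imread("pics/top0.png");cv2.imwrite("pics/t0.png",cv2.resize(a,(800,500)))
E
```

```text
(no output)
```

View pics/top0.png

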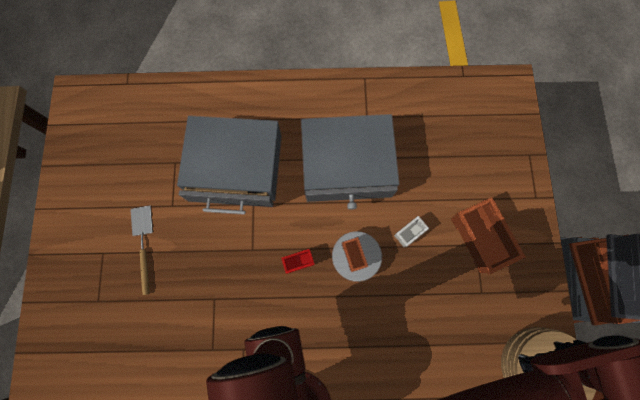

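View pics/scene0.png

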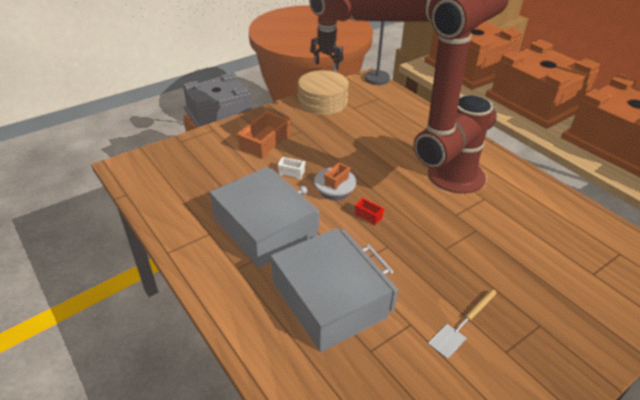

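Top view: the bar-handled unit is at the left (230,160) with its bar at (224,209), and the knob unit is at (350,155). There are three pot-shaped candidates: red (298,261), white (411,232), and brown on the round steel stand (355,254). The brown one fits the colour and place described. I'll measure it and confirm in a crop.

```bash
cat > h.py <<'E'
import cv2,numpy as np
from rig import *
from scipy.spatial.transform import Rotation as R
def ray(n,uv,c=None):
    c=c or calibration(n)
    p=cv2.undistortPoints(np.float64(uv).reshape(-1,1,2),c["camera_matrix"],c["distortion"])[:,0]
    d=np.c_[p[:,0],-p[:,1],-np.ones(len(p))]
    return np.array(c["xyz"]),R.from_quat(c["rotation"]).apply(d)
def plane(n,uv,z,c=None):
    o,d=ray(n,uv,c);return o+d*((z-o[2])/d[:,2])[:,None]
def proj(n,P,c=None):
    c=c or calibration(n)
    q=R.from_quat(c["rotation"]).inv().apply(np.atleast_2d(P)-c["xyz"])*[1,-1,-1]
    return cv2.projectPoints(q,np.zeros(3),np.zeros(3),c["camera_matrix"],c["distortion"])[0][:,0]
def toolshift(dw):
    s=read_state();return R.from_quat(s["orientation"]).inv().apply(dw)*100
E
python3 - <<'E'
from h import *
np.set_printoptions(precision=4,suppress=True)
t=cv2.imread("pics/top0.png");hsv=cv2.cvtColor(t,cv2.COLOR_BGR2HSV)
c=t[225:285,320:400];b=t[170:220,170:290]
cv2.imwrite("pics/c0.png",np.vstack([cv2.resize(c,(480,360),interpolation=2),cv2.resize(b,(480,200),interpolation=2)]))
print(hsv[254,345:366].tolist()); print(hsv[200:216,224].tolist())
# brown on stand
m=np.zeros(t.shape[:2],np.uint8);m[225:285,325:385]=((hsv[225:285,325:385,1]>110)&(hsv[225:285,325:385,0]<15))
cnt,_=cv2.findContours(m,0,2)
yy,xx=np.mgrid[:400,:640]
for k in cnt:
    r=cv2.minAreaRect(k)
    if cv2.contourArea(k)>100: print(r);bx=cv2.boxPoints(r);P=plane("top",bx,.1);print(P,P.mean(0),[np.linalg.norm(P[i]-P[i-1]) for i in range(4)])
# stand disc
g=((hsv[...,1]<60)&(hsv[...,2]>90)&(abs(xx-357)<32)&(abs(yy-256)<30)).astype(np.uint8)
k=max(cv2.findContours(g,0,2)[0],key=cv2.contourArea);(x,y),r=cv2.minEnclosingCircle(k);print("stand",x,y,r,plane("top",[[x,y]],.05))
# unit top corners
for u in [[188,116],[279,118],[273,198],[179,191]],[[302,116],[394,115],[398,188],[304,193]]: print(plane("top",u,.12))
print("bar",plane("top",[[205,210],[243,212]],.0875))
E
```

```text
[[7, 70, 124], [9, 175, 131], [9, 178, 142], [9, 179, 114], [9, 177, 85], [9, 170, 84], [7, 169, 83], [8, 180, 82], [9, 194, 80], [7, 170, 84], [9, 171, 82], [8, 173, 81], [10, 174, 79], [8, 169, 80], [10, 177, 72], [9, 185, 84], [9, 175, 118], [10, 178, 130], [8, 150, 119], [7, 64, 100], [165, 6, 90]]
[[150, 12, 66], [165, 8, 64], [38, 15, 69], [21, 50, 72], [13, 119, 75], [13, 159, 85], [12, 167, 113], [12, 151, 135], [12, 156, 136], [10, 84, 103], [83, 8, 123], [108, 9, 146], [15, 23, 131], [11, 104, 125], [13, 151, 128], [13, 151, 128]]
((354.5, 254.5), (59.0, 59.0), 90.0)
[[ 0.5213 -0.0995  0.1   ]
 [ 0.5174 -0.2724  0.1   ]
 [ 0.3484 -0.2623  0.1   ]
 [ 0.3522 -0.095   0.1   ]] [ 0.4348 -0.1823  0.1   ] [np.float64(0.16923378361646102), np.float64(0.17300805450449896), np.float64(0.16929005525175134), np.float64(0.16730876198122652)]
stand 356.5 256.0 25.303260803222656 [[ 0.4329 -0.1927  0.05  ]]
[[0.8681 0.3156 0.12  ]
 [0.8542 0.0338 0.12  ]
 [0.6015 0.0511 0.12  ]
 [0.629  0.3291 0.12  ]]
[[ 0.8591 -0.0371  0.12  ]
 [ 0.8558 -0.3207  0.12  ]
 [ 0.6233 -0.3168  0.12  ]
 [ 0.6145 -0.0399  0.12  ]]
bar [[0.5768 0.2592 0.0875]
 [0.5681 0.1447 0.0875]]
```

View pics/c0.png

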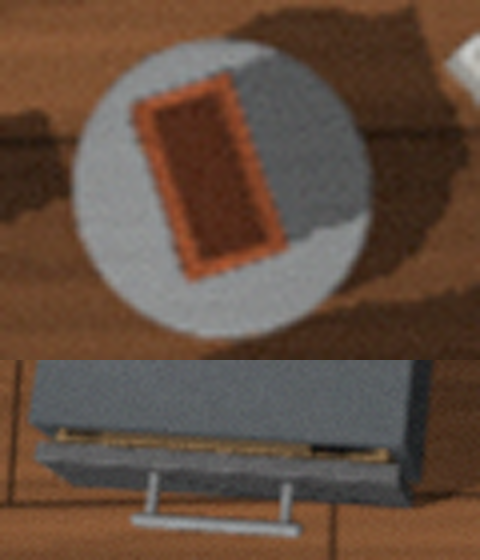

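The crop shows a brown pot with an open top on the round disc, so that is the one. Its corners in the crop are (135,103), (230,73), (288,245), (190,280). The bar handle belongs to the left unit, which is slightly open.

```bash
cat >> h.py <<'E'
def go(x,y,zg,th):
    "tool shift (cm) and turn to bring the grasp point to x,y,zg with tool x at yaw th"
    s=read_state();r=R.from_quat(s["orientation"]);p=np.array(s["tool_pos"])
    t0=np.arctan2(*r.as_matrix()[[1,0],0]);d=r.inv().apply(np.array([x,y,zg+.155])-p)*100
    tz=-(th-t0);tz=(tz+np.pi)%(2*np.pi)-np.pi
    print("go",d.round(2),"turn",round(tz,3),"th0",round(t0,3),"pos",p.round(4),"F",np.round(s["wrist_force"],1),"gap",round(s["finger_gap"],3),"t",s["clock"],"j",np.round(s["qpos"],2))
E
python3 - <<'E'
from h import *
np.set_printoptions(precision=4,suppress=True)
c=np.array([(135,103),(230,73),(288,245),(190,280)])/6+[320,225]-.4
P=plane("top",c,.1);print(P,P.mean(0),[np.linalg.norm(P[i]-P[i-1]) for i in range(4)])
l=P[0]+P[1]-P[2]-P[3];print("yaw",np.arctan2(l[1],l[0]))
b=np.array([(134,519),(298,530)])*[.25,.25]+[170,80]  # bar (crop 4x, offset rows 360)
b=np.array([(134,519-360),(298,530-360)])/4+[170,170]-.4
B=plane("top",b,.084);print(B,B.mean(0),np.linalg.norm(B[0]-B[1]),np.arctan2(-(B[0]-B[1])[0],(B[0]-B[1])[1]))
go(.573,.2,.25,1.506)
E
```

```text
[[ 0.471  -0.1478  0.1   ]
 [ 0.4845 -0.1945  0.1   ]
 [ 0.4015 -0.2184  0.1   ]
 [ 0.3861 -0.171   0.1   ]] [ 0.4358 -0.1829  0.1   ] [np.float64(0.08801892911161832), np.float64(0.048548154666533797), np.float64(0.08644698831146938), np.float64(0.04989476142319082)]
yaw 0.273494944744241
[[0.5797 0.2661 0.084 ]
 [0.5685 0.1421 0.084 ]] [0.5741 0.2041 0.084 ] 0.12449134633270391 -0.09020100667400842
go [ 60.63 -65.15  -0.01] turn -1.214 th0 0.292 pos [ 0.1798 -0.5984  0.4037] F [ 0.   0.3 -0.1] gap 1.001 t 0.15 j [-1.4   0.05  1.61 -0.    1.48 -0.12]
```

Call:
apply_moves(plan=[[[4,-4,0,-0.1,0.3],[8,-8,0,-0.2,0.3],[12,-12,0,-0.35,0.3],[16,-16,0,-0.5,0.3],[20,-20,0,-0.6,0.3],[24,-25,0,-0.7,0.3],[28,-29,0,-0.8,0.3],[32,-33,0,-0.9,0.3]]])

```text
clock: 0.95
tool_pos: [0.364, -0.2416, 0.4045]
orientation: [0.827, 0.563, 0.0, 0.0]
wrist_force: [1.5, -0.3, -0.0]
finger_gap: 0.301
```

```bash
python3 -c "
from h import *
go(.573,.2,.25,1.50)"
```

```text
go [48.74  3.24 -0.05] turn -0.305 th0 1.195 pos [ 0.364  -0.2416  0.4045] F [ 1.5 -0.3 -0. ] gap 0.301 t 0.95 j [-0.76 -0.43  2.03  0.    1.54 -0.38]
```

Call:
apply_moves(plan=[[[5,0.4,0,-0.05,0.3],[10,0.7,0,-0.1,0.3],[15,1,0,-0.15,0.3],[20,1.3,0,-0.2,0.3],[25,1.7,0,-0.25,0.3],[30,2,0,-0.3,0.3],[35,2.4,0,-0.3,0.3],[40,2.7,0,-0.3,0.3]]])

```text
clock: 1.75
tool_pos: [0.5369, 0.1194, 0.4045]
orientation: [0.734, 0.679, -0.0, 0.0]
wrist_force: [0.1, -2.1, 0.8]
finger_gap: 0.294
```

```bash
python3 -c "
from h import *
go(.573,.203,.16,1.49)"
```

```text
go [8.62 2.94 8.95] turn 0.002 th0 1.492 pos [0.5369 0.1194 0.4045] F [ 0.1 -2.1  0.8] gap 0.294 t 1.75 j [ 0.08 -0.13  1.79 -0.    1.48  0.16]
```

Call:
apply_moves(plan=[[[3,1,2,0,0.3],[6,2,4.5,0,0.3],[8,2.7,7,0,0.3],[8.6,2.9,8,0,0.3],[8.6,2.9,8,0,0.3],[8.6,2.9,8,0,0.3],[8.6,2.9,8,0,0.3],[8.6,2.9,8,0,0.3]]])

```text
clock: 2.55
tool_pos: [0.5726, 0.1999, 0.3266]
orientation: [0.735, 0.678, 0.001, 0.001]
wrist_force: [-0.3, -0.1, -0.3]
finger_gap: 0.3
```

```bash
python3 -c "
from h import *
go(.573,.203,.082,1.49)
im=read_camera('wrist');c=calibration('wrist');cv2.imwrite('pics/w1.png',im[:,:,::-1]);np.save('c1.npy',c,allow_pickle=True)
print(proj('wrist',[[.5797,.2661,.082],[.5685,.1421,.082],[.5741,.2041,.082]],c))"
```

```text
go [ 0.31 -0.    8.96] turn 0.001 th0 1.491 pos [0.5726 0.1999 0.3266] F [-0.3 -0.1 -0.3] gap 0.3 t 2.55 j [ 0.21  0.07  1.73 -0.    1.34  0.29]
[[315.23006149 101.14839341]
 [312.91467544 293.56512438]
 [313.98883112 204.60690852]]
```

View pics/w1.png

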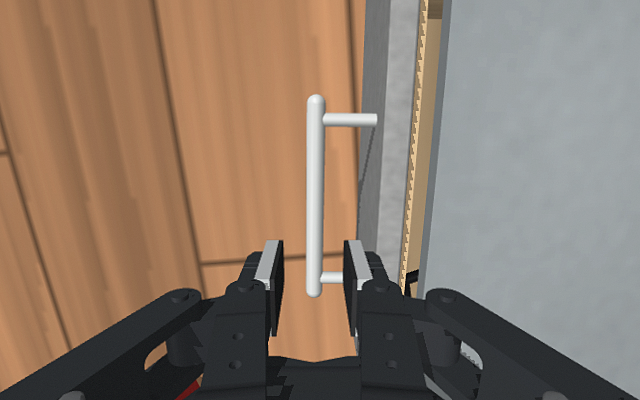

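The wrist view shows the bar from (316,97) to (314,295), within a few pixels of the prediction and midway between the fingers. Next I descend and grip.

Call:
apply_moves(plan=[[[0.3,0,3,0,0.3],[0.3,0,6,0,0.3],[0.3,0,8,0,0.3],[0.3,0,8.9,0,0.3],[0.3,0,8.9,0,0.3],[0.3,0,8.9,0,0],[0.3,0,8.9,0,0],[0.3,0,8.9,0,0]]], force=40)

```text
clock: 3.4
tool_pos: [0.5731, 0.2035, 0.2372]
orientation: [0.735, 0.679, 0.001, 0.001]
wrist_force: [0.3, -1.0, 5.3]
finger_gap: 0.111
```

```bash
python3 -c "
from h import *
go(.573-.165*.996,.203+.165*.085,.082,1.49)"
```

```text
go [  0.04 -16.5   -0.02] turn 0.001 th0 1.491 pos [0.5731 0.2035 0.2372] F [ 0.3 -1.   5.3] gap 0.111 t 3.4 j [ 0.22  0.17  1.78 -0.    1.19  0.3 ]
```

Call:
apply_moves(plan=[[[0,-1.5,0,0,0],[0,-4,0,0,0],[0,-6.5,0,0,0],[0,-9,0,0,0],[0,-11.5,0,0,0],[0,-13.5,0,0,0],[0,-15,0,0,0],[0,-15.3,0,0,0]]])

```text
clock: 4.2
tool_pos: [0.4193, 0.2168, 0.2372]
orientation: [0.734, 0.679, 0.002, -0.0]
wrist_force: [3.4, 3.7, 1.7]
finger_gap: 0.11
```

Call:
apply_moves(plan=[[[0,-0.2,0,0,0],[0,-0.4,0,0,0],[0,-0.5,0,0,0],[0,-0.5,0,0,0],[0,-0.5,0,0,0],[0,-0.5,0,0,0],[0,-0.5,0,0,0],[0,-0.5,0,0,0]]])

```text
clock: 5.0
tool_pos: [0.4177, 0.2167, 0.2373]
orientation: [0.735, 0.678, 0.006, 0.003]
wrist_force: [14.8, 5.5, -7.7]
finger_gap: 0.112
```

It hit the end stop, so q≈0.165. I ease off, release and rise.

Call:
apply_moves(plan=[[[0,0.4,0,0,0],[0,0.4,0,0,0.3],[0,0.4,0,0,0.3],[0,0.4,0,0,0.3],[0,0.4,-3,0,0.3],[0,0.4,-7,0,0.3],[0,0.4,-11,0,0.3],[0,0.4,-15,0,1]]])

```text
clock: 5.8
tool_pos: [0.4183, 0.2155, 0.386]
orientation: [0.735, 0.679, -0.001, -0.0]
wrist_force: [-0.1, 0.6, 0.5]
finger_gap: 0.454
```

```bash
python3 -c "
from h import *
im=read_camera('top');cv2.imwrite('pics/t2.png',cv2.resize(im[60:260,100:420,::-1],(800,500),interpolation=2))
go(.4358,-.1829,.2,.2735)"
```

```text
go [-39.66   4.7    3.85] turn 1.218 th0 1.492 pos [0.4198 0.216  0.3944] F [3.  1.2 5.5] gap 0.541 t 5.85 j [ 0.32 -0.32  1.97 -0.    1.48  0.4 ]
```

View pics/t2.png

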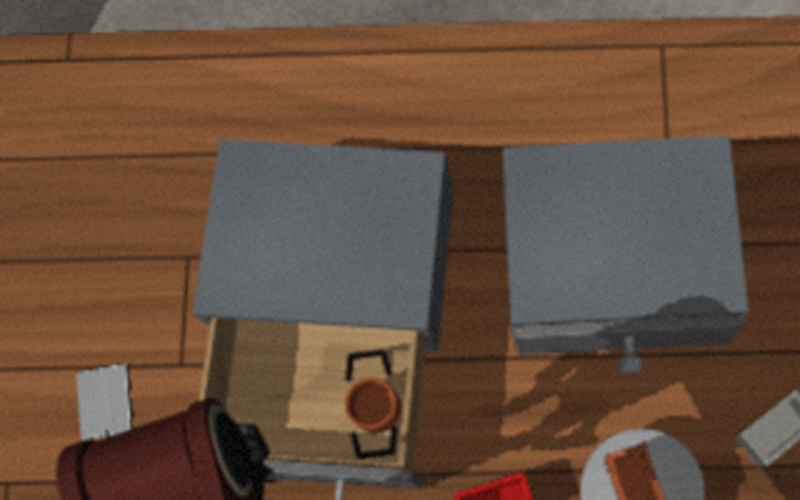

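The drawer is open. The round pot stands in its right half at (371,404) in the crop, and the left half is free. Next is the pot.

Call:
apply_moves(plan=[[[-4,0.5,0,0.15,1],[-9,1,0,0.3,1],[-14,1.6,0,0.45,1],[-19,2.2,0,0.6,1],[-24,2.8,0,0.75,1],[-29,3.4,1,0.9,1],[-34,4,2,1.05,1],[-38,4.6,3,1.2,1]]])

```text
clock: 6.65
tool_pos: [0.4339, -0.1688, 0.3546]
orientation: [0.99, 0.142, -0.0, -0.0]
wrist_force: [1.5, -0.1, 0.4]
finger_gap: 1.0
```

```bash
python3 -c "
from h import *
go(.4358,-.1829,.19,.2735)"
```

```text
go [-0.21  1.4   0.96] turn 0.011 th0 0.284 pos [ 0.4339 -0.1688  0.3546] F [ 1.5 -0.1  0.4] gap 1.0 t 6.65 j [-0.53 -0.31  2.03 -0.    1.43  0.76]
```

Call:
apply_moves(plan=[[[-0.2,1,0.5,0.01,1],[-0.2,1.3,1,0.01,1],[-0.2,1.3,1,0.01,1],[-0.2,1.3,1,0.01,1],[-0.2,1.3,1,0.01,1],[-0.2,1.3,1,0.01,1],[-0.2,1.3,1,0.01,1],[-0.2,1.3,1,0.01,1]]])

```text
clock: 7.45
tool_pos: [0.4367, -0.1793, 0.346]
orientation: [0.99, 0.141, 0.0, 0.0]
wrist_force: [-0.1, -0.4, 0.2]
finger_gap: 1.003
```

```bash
python3 -c "
from h import *
go(.4358,-.1829,.09,.2735)
c=calibration('wrist');im=read_camera('wrist');cv2.imwrite('pics/w2.png',im[:,:,::-1])
P=np.array([[ 0.471,-0.1478,.1],[0.4845,-0.1945,.1],[0.4015,-0.2184,.1],[0.3861,-0.171,.1]]);print(proj('wrist',P,c).round(0).tolist())
np.save('c2.npy',c,allow_pickle=True)"
```

```text
go [-0.19  0.31 10.1 ] turn 0.009 th0 0.282 pos [ 0.4367 -0.1793  0.346 ] F [-0.1 -0.4  0.2] gap 1.003 t 7.45 j [-0.55 -0.28  2.02  0.    1.4   0.74]
[[279.0, 143.0], [360.0, 143.0], [355.0, 274.0], [280.0, 276.0]]
```

View pics/w2.png

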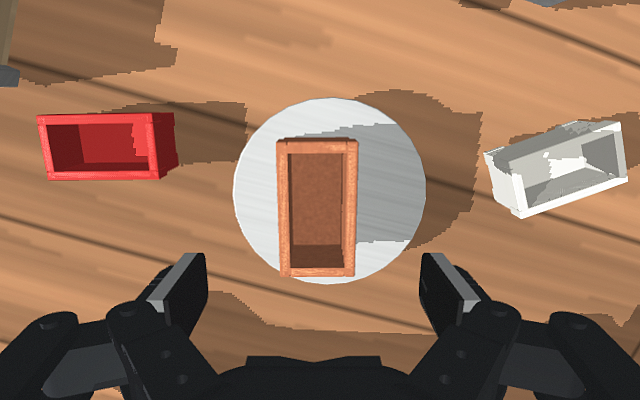

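The brown pot's corners are at (277,140), (358,139), (356,276) and (279,276). The red one is to the left at (105,145) and the white one to the right at (560,165).

```bash
python3 -c "
from h import *
c=np.load('c2.npy',allow_pickle=True).item()
P=plane('wrist',[[277,140],[358,139],[356,276],[279,276]],.1,c);print(P.round(4),P.mean(0),[np.linalg.norm(P[i]-P[i-1]).round(4) for i in range(4)])
l=P[0]+P[1]-P[2]-P[3];y=np.arctan2(l[1],l[0]);print(y);m=P.mean(0);go(m[0],m[1],.084,y)"
```

```text
[[ 0.4725 -0.1462  0.1   ]
 [ 0.4866 -0.1924  0.1   ]
 [ 0.4002 -0.2194  0.1   ]
 [ 0.386  -0.1702  0.1   ]] [ 0.4363326  -0.18202402  0.1       ] [np.float64(0.0898), np.float64(0.0483), np.float64(0.0905), np.float64(0.0512)]
0.2867744989468427
go [-0.11  0.24 10.69] turn -0.004 th0 0.282 pos [ 0.4367 -0.1794  0.3459] F [ 0.1 -0.1 -0. ] gap 1.0 t 7.5 j [-0.55 -0.28  2.02  0.    1.4   0.74]
```

Call:
apply_moves(plan=[[[-0.1,0.2,2.5,0,1],[-0.1,0.3,5.5,0,1],[-0.1,0.3,8,0,1],[-0.1,0.3,9.7,0,1],[-0.1,0.3,10.5,0,1],[-0.1,0.3,10.7,0,1],[-0.1,0.3,10.7,0,0.85],[-0.1,0.3,10.7,0,0.7]]])

```text
clock: 8.3
tool_pos: [0.437, -0.1831, 0.24]
orientation: [0.99, 0.14, 0.001, 0.001]
wrist_force: [-0.0, -0.4, -0.2]
finger_gap: 0.708
```

Call:
apply_moves(plan=[[[0,0,0,0,0.55],[0,0,0,0,0.5],[0,0,0,0,0.4],[0,0,0,0,0.3],[0,0,0,0,0.3],[0,0,0,0,0.3],[0,0,0,0,0.3],[0,0,0,0,0.3]]], force=35)

```text
clock: 9.1
tool_pos: [0.4371, -0.1831, 0.2401]
orientation: [0.99, 0.14, 0.001, 0.0]
wrist_force: [-0.8, 1.0, 6.2]
finger_gap: 0.58
```

Call:
apply_moves(plan=[[[0,0,-0.5,0,0.3],[0,0,-1.5,0,0.3],[0,0,-3,0,0.3],[0,0,-5,0,0.3],[0,0,-8,0,0.3],[0,0,-11,0,0.3],[0,0,-13,0,0.3],[0,0,-13.5,0,0.3]]])

```text
clock: 9.9
tool_pos: [0.4369, -0.1831, 0.3771]
orientation: [0.99, 0.14, 0.002, 0.002]
wrist_force: [0.5, -0.3, -2.0]
finger_gap: 0.58
```

```bash
python3 -c "
from h import *
np.set_printoptions(precision=4,suppress=True)
f=lambda a:np.array(a)/2.5+[100,60]-.3
E=plane('top',f([[197,317],[428,332]]),.12);print(E)
W=plane('top',f([[205,400],[417,410]]),.098);print('wall outer-ish',W)
rp=plane('top',f([[371,404]]),.067);print('round',rp)
b=np.array([.4177,.2167]);a=-.085;X=np.array([np.cos(a),np.sin(a)]);Y=np.array([-X[1],X[0]])
for n,Q in(('edge',E),('walls',W),('round',rp)): print(n,[((q[:2]-b)@X,(q[:2]-b)@Y) for q in Q])
"
```

```text
[[0.6428 0.3314 0.12  ]
 [0.6182 0.0574 0.12  ]]
wall outer-ish [[0.5469 0.324  0.098 ]
 [0.5294 0.0726 0.098 ]]
round [[0.5432 0.1327 0.067 ]]
edge [(np.float64(0.21459151211999208), np.float64(0.1333789869918389)), (np.float64(0.21331261686239225), np.float64(-0.14172649073231816))]
walls [(np.float64(0.11958871139179185), np.float64(0.1179225591574171)), (np.float64(0.12349893259867029), np.float64(-0.13413060396938944))]
round [(np.float64(0.13216065189638604), np.float64(-0.07308215555428081))]
```

```bash
python3 -c "
from h import *
go(.555,.262,.222,-.085)"
```

```text
go [ 23.72 -39.47  -0.07] turn 0.367 th0 0.282 pos [ 0.4369 -0.1831  0.3771] F [ 0.5 -0.3 -2. ] gap 0.58 t 9.9 j [-0.55 -0.31  1.99 -0.    1.46  0.73]
```

Call:
apply_moves(plan=[[[0.8,-1.3,0,0.02,0.3],[2.4,-4,0,0.06,0.3],[4.8,-8,0,0.1,0.3],[7.2,-12,0,0.16,0.3],[9.6,-16,0,0.2,0.3],[12,-20,0,0.25,0.3],[14.4,-24,0,0.3,0.3],[16.8,-28,0,0.35,0.3]]])

```text
clock: 10.7
tool_pos: [0.5197, 0.1348, 0.3722]
orientation: [0.999, -0.035, -0.001, 0.0]
wrist_force: [-0.2, 1.1, -2.4]
finger_gap: 0.584
```

```bash
python3 -c "
from h import *
go(.555,.262,.202,-.085)"
```

```text
go [  2.64 -12.94   1.5 ] turn 0.015 th0 -0.07 pos [0.5197 0.1348 0.3722] F [-0.2  1.1 -2.4] gap 0.584 t 10.7 j [ 0.12 -0.14  1.85 -0.    1.43  1.76]
```

Call:
apply_moves(plan=[[[0.8,-4,0.3,0.01,0.3],[1.6,-8,0.8,0.01,0.3],[2.2,-11,1.2,0.01,0.3],[2.6,-12.5,1.5,0.01,0.3],[2.6,-12.9,1.5,0.01,0.3],[2.6,-12.9,1.5,0.01,0.3],[2.6,-12.9,1.5,0.01,0.3],[2.6,-12.9,1.5,0.01,0.3]]])

```text
clock: 11.5
tool_pos: [0.5548, 0.2586, 0.359]
orientation: [0.999, -0.04, 0.0, 0.0]
wrist_force: [-0.5, -0.0, -1.8]
finger_gap: 0.582
```

```bash
python3 -c "
from h import *
go(.555,.262,.0571,-.085)
c=calibration('wrist');cv2.imwrite('pics/w3.png',read_camera('wrist')[:,:,::-1]);np.save('c3.npy',c,allow_pickle=True)"
```

```text
go [-1.000e-02 -3.400e-01  1.469e+01] turn 0.005 th0 -0.08 pos [0.5548 0.2586 0.359 ] F [-0.5 -0.  -1.8] gap 0.582 t 11.5 j [ 0.31  0.05  1.69 -0.    1.4   1.97]
```

View pics/w3.png

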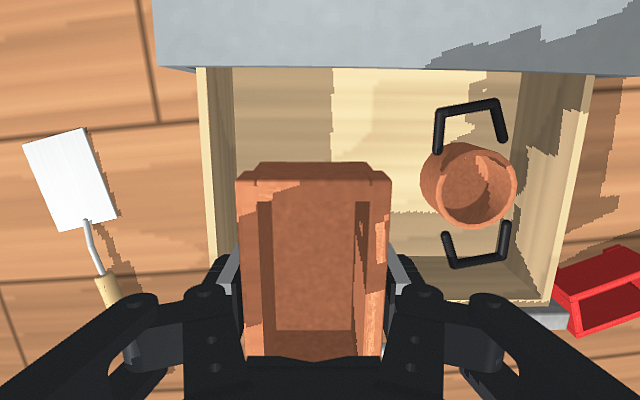

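The pot hangs level between the fingers over the left half. The round pot is at (468,185) and the unit's front edge is at row ~70. I check the walls from this view.

```bash
python3 -c "
from h import *
np.set_printoptions(precision=4,suppress=True)
c=np.load('c3.npy',allow_pickle=True).item()
b=np.array([.555,.262]);a=-.085;X=np.array([np.cos(a),np.sin(a)]);Y=np.array([-X[1],X[0]])
for n,p,z in(('left wall inner top',[[206,120],[211,230]],.098),('right wall inner top',[[580,120],[560,230]],.098),('unit edge',[[190,68],[580,75]],.12),('front inner',[[440,301],[540,303]],.108),('round rim',[[475,185]],.067),('pot bottom/rim corners',[[237,182],[391,182]],.19)):
  for q in plane('wrist',p,z,c): print(n,q,'rel',(q[:2]-b)@X,(q[:2]-b)@Y)
"
```

```text
left wall inner top [0.6145 0.3222 0.098 ] rel 0.0541272470692557 0.06501036403927829
left wall inner top [0.5409 0.3304 0.098 ] rel -0.019903554982406983 0.06692987493847659
right wall inner top [0.5967 0.0822 0.098 ] rel 0.05684005933787221 -0.17564572172221835
right wall inner top [0.5211 0.0878 0.098 ] rel -0.019032356081976766 -0.17643952710932914
unit edge [0.6441 0.3203 0.12  ] rel 0.08385922368105743 0.06564885379419491
unit edge [0.6247 0.1012 0.12  ] rel 0.08312625063902147 -0.15434604022055304
front inner [0.479  0.1758 0.108 ] rel -0.06837496914927237 -0.09236068849571795
front inner [0.4703 0.1031 0.108 ] rel -0.07088445564888435 -0.16553199276688027
round rim [0.5498 0.1365 0.067 ] rel 0.005487864920153702 -0.12544891890242116
pot bottom/rim corners [0.5929 0.2863 0.19  ] rel 0.03570105970474735 0.027415871064394436
pot bottom/rim corners [0.5881 0.2256 0.19  ] rel 0.03606027914655524 -0.03350916291154316
```

Call:
apply_moves(plan=[[[0,-0.3,1,0,0.3],[0,-0.3,3,0,0.3],[0,-0.3,5.5,0,0.3],[0,-0.3,8.5,0,0.3],[0,-0.3,11,0,0.3],[0,-0.3,13,0,0.3],[0,-0.3,14,0,0.3],[0,-0.3,14.2,0,0.3]]])

```text
clock: 12.35
tool_pos: [0.5543, 0.2624, 0.2147]
orientation: [0.999, -0.039, -0.002, 0.001]
wrist_force: [-1.0, 0.7, -3.1]
finger_gap: 0.579
```

Call:
apply_moves(plan=[[[0,0,0,0,0.3],[0,0,0,0,0.3],[0,0,0.1,0,0.3],[0,0,0.2,0,0.3],[0,0,0.25,0,0.3],[0,0,0.3,0,0.3],[0,0,0.35,0,0.3],[0,0,0.35,0,0.3]]])

```text
clock: 13.15
tool_pos: [0.5549, 0.2628, 0.2131]
orientation: [0.999, -0.039, -0.0, 0.0]
wrist_force: [-0.2, 0.5, -2.7]
finger_gap: 0.579
```

Call:
apply_moves(plan=[[[0,0,0.05,0,0.3],[0,0,0.05,0,0.3],[0,0,0.1,0,0.3],[0,0,0.1,0,0.3],[0,0,0.12,0,0.3],[0,0,0.12,0,0.3],[0,0,0.12,0,0.3],[0,0,0.12,0,0.3]]])

```text
clock: 13.95
tool_pos: [0.555, 0.2628, 0.2122]
orientation: [0.999, -0.039, 0.0, -0.0]
wrist_force: [-0.5, -1.2, 0.0]
finger_gap: 0.58
```

The weight has come off the wrist (−2.7 → 0 N), so the pot is resting on the floor. I release gently and rise.

Call:
apply_moves(plan=[[[0,0,0.03,0,0.55],[0,0,0.03,0,0.62],[0,0,0.03,0,0.68],[0,0,0.03,0,0.75],[0,0,0.03,0,0.78],[0,0,0.03,0,0.78],[0,0,-0.5,0,0.78],[0,0,-1.5,0,0.78]]])

```text
clock: 14.75
tool_pos: [0.5545, 0.2621, 0.2259]
orientation: [0.999, -0.04, -0.001, 0.0]
wrist_force: [0.5, 0.1, 0.1]
finger_gap: 0.778
```

Call:
apply_moves(plan=[[[0,0,-2,0,0.78],[0,0,-5,0,0.78],[0,0,-8,0,0.78],[0,0,-11,0,0.78],[0,0,-13,0,0.78],[0,0,-13.5,0,0.78],[0,0,-13.5,0,0.78],[0,0,-13.5,0,0.78]]])

```text
clock: 15.55
tool_pos: [0.5546, 0.2628, 0.3606]
orientation: [0.999, -0.039, -0.001, 0.0]
wrist_force: [0.4, -0.4, 0.3]
finger_gap: 0.782
```

```bash
python3 -c "
from h import *
c=calibration('wrist');cv2.imwrite('pics/w4.png',read_camera('wrist')[:,:,::-1]);np.save('c4.npy',c,allow_pickle=True)
go(.4177,.2167,.2,1.486)"
```

```text
go [-13.28   5.65   0.55] turn -1.564 th0 -0.078 pos [0.5546 0.2627 0.3601] F [-0.6  0.1 -0.2] gap 0.781 t 15.6 j [0.32 0.06 1.68 0.   1.4  1.97]
```

View pics/w4.png

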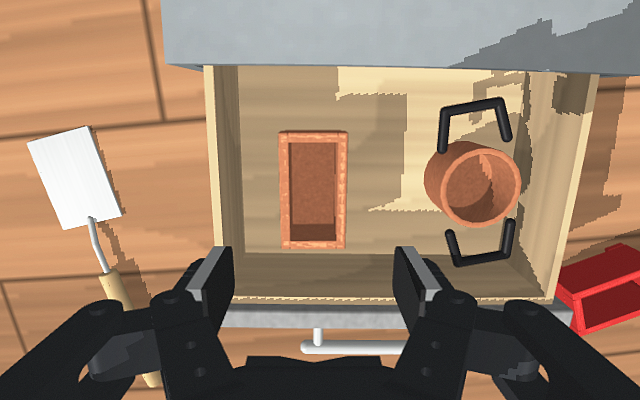

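The pot stands upright in the left half at (313,190), and the round pot is standing at (480,185). Now back to the bar.

Call:
apply_moves(plan=[[[-1,0.5,0,-0.14,0.5],[-3,1.3,0,-0.28,0.3],[-5.5,2.3,0,-0.42,0.3],[-8,3.4,0,-0.56,0.3],[-10.5,4.5,0,-0.7,0.3],[-12.5,5.3,0,-0.84,0.3],[-13.3,5.6,0,-0.98,0.3],[-13.3,5.6,0,-1.12,0.3]]])

```text
clock: 16.4
tool_pos: [0.4166, 0.217, 0.3601]
orientation: [0.866, 0.5, -0.001, -0.0]
wrist_force: [-0.7, -0.5, 0.3]
finger_gap: 0.299
```

Call:
apply_moves(plan=[[[0,0,0,-0.14,0.3],[0,0,0,-0.28,0.3],[0,0,0,-0.42,0.3],[0,0,0,-0.445,0.3],[0,0,0,-0.445,0.3],[0,0,0,-0.445,0.3],[0,0,0,-0.445,0.3],[0,0,0,-0.445,0.3]]])

```text
clock: 17.2
tool_pos: [0.418, 0.2173, 0.3619]
orientation: [0.736, 0.677, -0.0, -0.0]
wrist_force: [0.2, 0.7, -0.3]
finger_gap: 0.298
```

```bash
python3 -c "
from h import *
go(.4177,.2167,.082,1.486)
c=calibration('wrist');im=read_camera('wrist');cv2.imwrite('pics/w5.png',im[:,:,::-1])
print(proj('wrist',[[.4177+.0051,.2167+.06,.082],[.4177,.2167,.082],[.4177-.0051,.2167-.06,.082]],c).round())
h=cv2.cvtColor(im,cv2.COLOR_RGB2HSV)
for r in(120,160,200): print(r,[x for x in range(250,370) if h[r,x,1]<25 and h[r,x,2]>150])"
```

```text
go [-0.06 -0.03 12.49] turn 0.0 th0 1.486 pos [0.418  0.2173 0.3619] F [ 0.2  0.7 -0.3] gap 0.298 t 17.2 j [ 0.32 -0.3   2.01 -0.    1.44  0.41]
[[313. 111.]
 [313. 197.]
 [313. 272.]]
120 [311, 312, 313, 314, 315, 316, 317, 318, 319, 320, 321, 322, 323, 324, 325, 326, 327, 328, 329, 330, 331, 332, 333, 334, 335, 336, 337, 338, 339, 340, 341, 342, 343, 344, 345, 346, 347, 348, 349, 350, 351, 352, 353, 354, 355, 356, 357, 358, 359, 360, 361, 362, 363, 364, 365, 366, 367, 368, 369]
160 [311, 312, 313, 314, 315, 316, 317, 318, 319, 320, 321, 322, 323]
200 [310, 311, 312, 313, 314, 315, 316, 317, 318, 319, 320, 321, 322]
```

The bar sits about 3 mm further in than the fingers' centre, so I correct by that and grip.

Call:
apply_moves(plan=[[[0,0.3,3,0,0.3],[0,0.3,7,0,0.3],[0,0.3,10,0,0.3],[0,0.3,12,0,0.3],[0,0.3,12.4,0,0.3],[0,0.3,12.4,0,0.1],[0,0.3,12.4,0,0],[0,0.3,12.4,0,0]]])

```text
clock: 18.05
tool_pos: [0.4211, 0.2171, 0.2382]
orientation: [0.736, 0.677, 0.0, 0.0]
wrist_force: [1.0, 0.1, -1.0]
finger_gap: 0.112
```

Call:
apply_moves(plan=[[[0,0.1,0,0,0],[0,0.5,0,0,0],[0,1.2,0,0,0],[0,2.2,0,0,0],[0,3.4,0,0,0],[0,4.6,0,0,0],[0,5.8,0,0,0],[0,7,0,0,0]]])

```text
clock: 18.85
tool_pos: [0.4921, 0.2109, 0.2381]
orientation: [0.736, 0.677, -0.0, 0.0]
wrist_force: [-2.0, -3.6, 3.4]
finger_gap: 0.111
```

```bash
python3 -c "
from h import *
go(.4177+.165*.9964,.2167-.165*.085,.082,1.486)"
```

```text
go [-0.06  9.03  0.11] turn 0.001 th0 1.487 pos [0.4921 0.2109 0.2381] F [-2.  -3.6  3.4] gap 0.111 t 18.85 j [ 0.27  0.01  1.95 -0.    1.18  0.35]
```

Call:
apply_moves(plan=[[[0,1.2,0,0,0],[0,2.4,0,0,0],[0,3.6,0,0,0],[0,4.8,0,0,0],[0,6,0,0,0],[0,7.2,0,0,0],[0,8,0,0,0],[0,8.4,0,0,0]]])

```text
clock: 19.65
tool_pos: [0.576, 0.2033, 0.2382]
orientation: [0.736, 0.677, -0.0, 0.001]
wrist_force: [-1.6, -5.4, 4.6]
finger_gap: 0.117
```

Call:
apply_moves(plan=[[[0,0.1,0,0,0],[0,0.2,0,0,0],[0,0.3,0,0,0],[0,0.4,0,0,0],[0,0.5,0,0,0],[0,0.6,0,0,0],[0,0.7,0,0,0],[0,0.7,0,0,0]]])

```text
clock: 20.45
tool_pos: [0.5825, 0.2028, 0.2382]
orientation: [0.736, 0.677, -0.0, 0.001]
wrist_force: [-1.1, -5.8, 2.7]
finger_gap: 0.119
```

```bash
python3 -c "
from h import *
go(.4177+.165*.9964,.2167-.165*.085,.082,1.486)"
```

```text
go [-0.02 -0.04  0.12] turn 0.001 th0 1.487 pos [0.5825 0.2028 0.2382] F [-1.1 -5.8  2.7] gap 0.119 t 20.45 j [ 0.21  0.19  1.76 -0.    1.19  0.3 ]
```

No stop felt yet, so I continue carefully.

Call:
apply_moves(plan=[[[0,0.1,0,0,0],[0,0.1,0,0,0],[0,0.2,0,0,0],[0,0.2,0,0,0],[0,0.3,0,0,0],[0,0.3,0,0,0],[0,0.3,0,0,0],[0,0.3,0,0,0]]])

```text
clock: 21.25
tool_pos: [0.585, 0.2026, 0.2381]
orientation: [0.736, 0.677, -0.001, 0.0]
wrist_force: [-4.5, -6.3, 5.0]
finger_gap: 0.111
```

Call:
apply_moves(plan=[[[0,0.1,0,0,0],[0,0.1,0,0,0],[0,0.2,0,0,0],[0,0.2,0,0,0],[0,0.3,0,0,0],[0,0.3,0,0,0],[0,0.3,0,0,0],[0,0.3,0,0,0]]])

```text
clock: 22.05
tool_pos: [0.5863, 0.2027, 0.238]
orientation: [0.736, 0.677, -0.004, -0.002]
wrist_force: [-14.3, -6.9, 13.0]
finger_gap: 0.111
```

Firm stop at 0.165 m of travel (−14 N). I release while still pressing inward, then rise.

Call:
apply_moves(plan=[[[0,0,0,0,0.15],[0,0,0,0,0.3],[0,-0.1,0,0,0.3],[0,-0.1,0,0,0.3],[0,-0.1,-2,0,0.3],[0,-0.1,-5,0,0.3],[0,-0.1,-9,0,0.3],[0,-0.1,-13,0,0.3]]])

```text
clock: 22.85
tool_pos: [0.5869, 0.2035, 0.3685]
orientation: [0.736, 0.677, 0.001, -0.001]
wrist_force: [0.1, 0.7, 0.3]
finger_gap: 0.295
```

Call:
apply_moves(plan=[[[0,-2,-4,0,0.3],[0,-6,-6,0,0.3],[-4,-9,-6,0,0.3],[-8,-12,-6,0,0.3],[-12,-15,-6,0,0.3],[-16,-15,-6,0,0.3],[-19,-15,-6,0,0.3],[-20,-15,-6,0,0.3]]])

```text
clock: 23.65
tool_pos: [0.4203, 0.0147, 0.4284]
orientation: [0.737, 0.676, 0.001, 0.001]
wrist_force: [-0.2, 0.8, 0.4]
finger_gap: 0.302
```

```bash
python3 -c "
from h import *
a=read_camera('top')[60:310,100:560,::-1];b=read_camera('scene')[140:380,180:520,::-1]
cv2.imwrite('pics/f.png',cv2.resize(a,(800,435),interpolation=2));cv2.imwrite('pics/f2.png',cv2.resize(b,(800,565),interpolation=2))"
```

```text
(no output)
```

View pics/f.png

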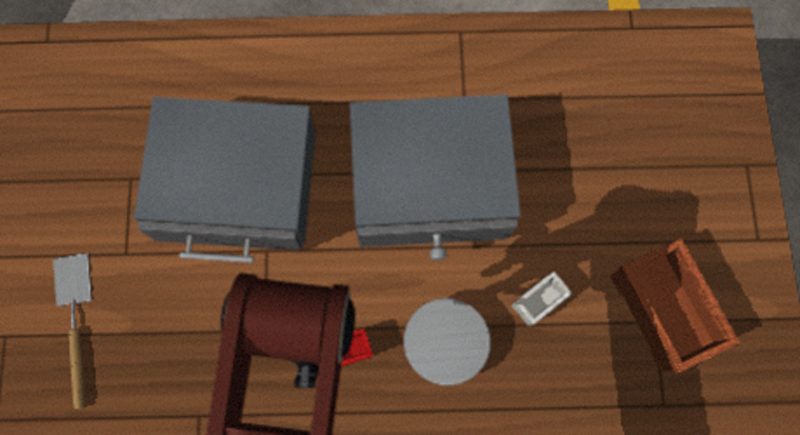

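View pics/f2.png

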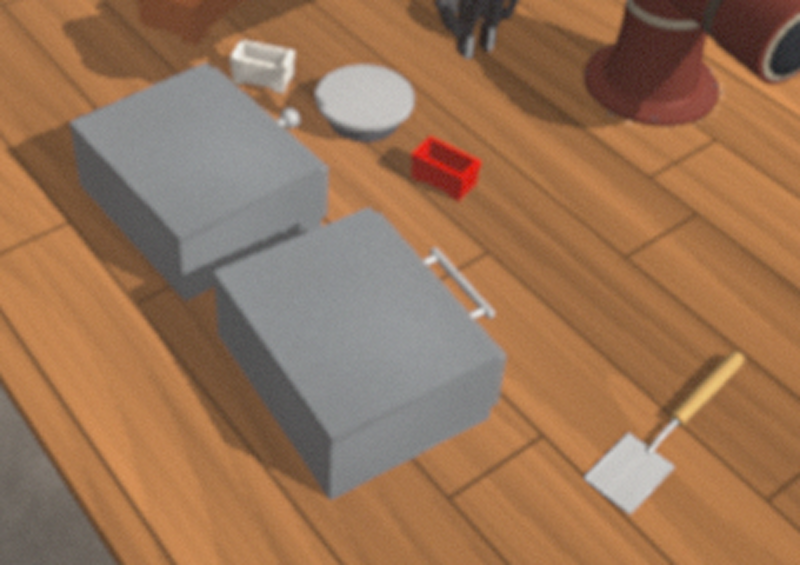

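Both units show shut fronts with no gap. The bar is at (215,255), the stand at (447,340) is empty, and the spatula and big pot look unmoved. Handing in.

```bash
python3 -c "
from h import *
print(sign_off())"
```

```text
the job is handed in; nothing more can be done
None
```

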